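# Release a clamped ring with an interlocked lever bank

### The arm

A 6-joint arm with a two-finger parallel gripper is mounted at the origin on the work surface. World frame = base frame: x ahead of the robot, y to its left, z up, the work surface at z = 0. Lengths are in mm, angles in rad, forces in N, time in s.
With the tool pointing down it reaches from about 350 to 775 mm from the base axis. Payload 7.3 kg.
Tool frame: the origin (TCP) lies at the very end of the fingers, on their centre line; the grasp point (between the pads) lies 19 mm behind it; x points along the fingers, z is the direction in which the jaws open and shut, and the axes are right-handed (so a half turn about x gives the same grasp; the last joint's range is limited). The gripper opens to 92 mm and grips with 3 to 60 N. Pads are 19 mm wide; open, the fingers measure 130 mm over their backs; the gripper's body (75 mm by 190 mm) begins 47 mm behind the grasp point.
Start: joints at [-1.417, 0.342, 1.524, -0, 1.275, -0.146], TCP at [155.07, -501.596, 226.741] pointing down, gripper open.
Joint ranges: [-2.53, 2.53], [-0.77, 2.02], [0.04, 2.7], [-1, 4.14], [0.28, 2.66], [-3.11, 3.11]. Speed limits (rad/s): [2.57, 2.57, 3.14, 3.14, 3.14, 3.14].

### API

Orientations are given as [roll, pitch, yaw] about the fixed x, y, z axes, in that order (R = Rz(yaw) Ry(pitch) Rx(roll)).
In Python, from plant import * gives the robot as it stands.
- The arm moves only by the tool carry_out, never from a script. Its argument "rows" is a list of rows, each a list of 4 numbers: the shift along the world's x, y, z in mm, then the turn about the world's z in degrees. In form: [[x, y, z, twist], ...]. A call has 1 to 20 rows; each row is the pose to reach, as a shift and turn from the pose measured when the call began; what a row does not reach only later rows make up. A row lasts 1/12 s, in which the tool goes at most 41.7 mm and 7.16 degrees, less where a joint would pass 70% of its speed; a pose out of reach is approached as far as the arm can. A call with a gripper value outside its range is refused whole. "hand" is the finger opening in mm, from 0 to 91.8, set as the call begins (left out, the last holds). The fingers move at their own pace and stop on an object; the grip force is fixed at half the most. Time passes only in rows, so rows that repeat a pose let the fingers close. It gives the time, the measured TCP pose, the force and the opening at its end, in the units of the state.
- get_obs(): the state, without advancing time (a new reading comes with each control period).
- capture(name): name is "scene" or "top" or "wrist"; returns the picture (400x640x3 uint8, red, green, blue); there is no depth.
- camera_info(name): a dict with "camera_matrix" (3x3 intrinsics, pixels), "pose" (4x4, takes a point from camera to world coordinates); the wrist camera has in their place "mount" (4x4, takes a point from camera to tool coordinates, whose origin is the TCP and whose axes are the tool frame's). Camera axes: x right, y down, z forward; pixel columns grow to the right and rows downward; lengths in mm; the calibration is good to about 2 mm. The wrist camera is an equidistant fisheye: a pixel r from the principal point sees the ray r / f radians off the axis. A picture is of the moment at which its call begins: read the wrist's pose just before it. camera_info takes no time and is no camera call.
- close_job(): hands the job in, once; it reports no verdict.
The state is a dict: "time": time; "joint_positions": joint angles; "dq": joint speeds; "tau": joint torques, N m; "tool_pos": TCP position; "tcp_rot": TCP orientation; "contact_force": force on the tool from outside, world axes, zero at the start; "moment": the same for the moment, N m; "grip_width": finger opening in mm.
Only numpy, scipy, OpenCV 4.12 (cv2) and the standard library are available. Lean on these libraries where they do the work, as an engineer would, in place of code of your own. Each camera call takes 0.05 s, during which the arm holds its last target. There are 200 camera calls.

### The job

Release the white ring in the clamping fixture: throw the three ball-knob levers away from the robot, fully home, and then the cross-handled master lever at the end of the row too, leaving all four thrown. An interlock lets the ball-knob levers go in one order only, different every time and not visible, so feel with a light push which lever is blocked and never force one (keep well under 20 N). Leave the other things on the bench where they are.

Things in the scene. Friction and masses are not known exactly. Their poses are not given: they have to be found in the camera images.
- bank: Clamping fixture, fixed: grey lever housing (100 x 340 mm, top 67 mm above the table) on a base plate, round ring clamp beyond it (under 75 mm high). Origin on the table below the middle of the lever row; +x away from the robot, the way levers are thrown; +y along the row to the left. Levers at y = +120 (left), +40 (middle), -40 (right), -120 mm (master). It bends if pressed with 20 N or more.
- lever_left (a joint): The left ball-knob lever (10 mm steel rod), pivot on the row 60 mm above the table. Rad: 0 to 0.06 at the start, leaning 26 degrees towards the robot; 0.45 upright; 0.9 on its end stop, leaning away (thrown). Stays where left. Free, it takes 2 to 5 N at the knob all the way; blocked, it stops at 0.1 to 0.16, slightly springy. One is free at first; thrown past 0.75 it frees a second, that the third.
- lever_mid (a joint): The middle ball-knob lever (10 mm steel rod), pivot on the row 60 mm above the table. Rad: 0 to 0.06 at the start, leaning 26 degrees towards the robot; 0.45 upright; 0.9 on its end stop, leaning away (thrown). Stays where left. Free, it takes 2 to 5 N at the knob all the way; blocked, it stops at 0.1 to 0.16, slightly springy. One is free at first; thrown past 0.75 it frees a second, that the third.
- lever_right (a joint): The right ball-knob lever (10 mm steel rod), pivot on the row 60 mm above the table. Rad: 0 to 0.06 at the start, leaning 26 degrees towards the robot; 0.45 upright; 0.9 on its end stop, leaning away (thrown). Stays where left. Free, it takes 2 to 5 N at the knob all the way; blocked, it stops at 0.1 to 0.16, slightly springy. One is free at first; thrown past 0.75 it frees a second, that the third.
- master (a joint): The master lever: as the others (same arm, pivot height, values, stop and push), but with a cross handle in place of the ball; it is freed by the third ball-knob lever, so always the last.
- lever_left_knob (a point): Centre of the black ball knob (22 mm diameter) on the left lever, 78 mm from the lever's pivot. About 130 mm above the table at either end of the swing, 138 mm in the middle. The frame's axes turn with the lever.
- lever_mid_knob (a point): Centre of the black ball knob (22 mm diameter) on the middle lever, 78 mm from the lever's pivot. About 130 mm above the table at either end of the swing, 138 mm in the middle. The frame's axes turn with the lever.
- lever_right_knob (a point): Centre of the black ball knob (22 mm diameter) on the right lever, 78 mm from the lever's pivot. About 130 mm above the table at either end of the swing, 138 mm in the middle. The frame's axes turn with the lever.
- master_knob (a point): Centre of the master lever's black cross handle (a bar 18 mm thick, 46 mm long along the row), 78 mm from its pivot; same heights as the ball knobs.
- pad: Loose round dark leather-covered pad, 104 mm across, 36 mm high, origin at the centre of its underside. To be left alone.
- driver: Loose screwdriver with a wooden handle lying on the bench, about 200 mm long. To be left alone.
- jar: Loose small amber jar, 60 mm across, 75 mm high, origin at the centre of its underside. To be left alone.

How it is judged:
By the outcome, as a careful person would: the job done as asked, in the order asked, and still so for the second after the job is handed in, with the robot touching nothing.
It also fails if it takes over 58 s, if anything falls off the work surface, if the arm or the gripper's body presses on something with over 40 N, if the wrist force passes 120 N, or if a joint passes its speed limit or range.

## Working session

There is one attempt and no reset: what is moved stays moved. The work goes in short steps, Python scripts to look and compute and a tool call to move; the robot and the scene stay as the last step left them, time stands still between calls to the robot, and variables do not carry over. Pictures are saved under pics/ and viewed, about 8 in all and at most 12, crops included, and the job is handed in when it is done.

Besides the shell and the picture viewer there is one more tool, called by a JSON object that holds its "fn" and its "kwargs", one argument or row to a line. carry_out: Moves the arm, as the interface text tells. Its arguments: {"type":"object","properties":{"rows":{"type":"array"},"hand":{"type":"number"}},"required":["rows"]}

```bash
mkdir -p pics; python3 - <<'E'
from plant import *
import cv2
o=get_obs();print(o)
for n in("top","scene"):
    cv2.imwrite(f"pics/{n}1.png",capture(n)[:,:,::-1]); print(n,camera_info(n))
E
```

```text
{'time': 0.0, 'joint_positions': array([-1.41699058e+00,  3.42742480e-01,  1.52501319e+00, -9.77502588e-06,
        1.27540941e+00, -1.45988079e-01]), 'dq': array([-6.31013061e-04,  8.91345227e-06,  4.59884198e-04,  2.90257652e-04,
        9.94908329e-04, -1.57381075e-03]), 'tau': array([ 3.26916641e-03, -4.31232262e+01, -2.44217777e+01,  7.20028044e-02,
        5.59617381e-02, -1.06690898e-04]), 'tool_pos': array([ 155.00565833, -501.16704939,  226.03605271]), 'tcp_rot': array([3.00154893, 1.56922387, 1.73054928]), 'contact_force': array([0.11731381, 0.67111907, 0.22024218]), 'moment': array([0.02761421, 0.0549331 , 0.03628749]), 'grip_width': 91.87280566734655}
top {'camera_matrix': array([[423.21964664,   0.        , 324.1223989 ],
       [  0.        , 423.21964664, 199.02042912],
       [  0.        ,   0.        ,   1.        ]]), 'pose': array([[-2.67649686e-02, -9.97392972e-01,  6.70141484e-02,
         4.54982523e+02],
       [-9.99641601e-01,  2.67418081e-02, -1.24279149e-03,
        -8.87681261e-01],
       [-5.52528001e-04, -6.70233939e-02, -9.97751251e-01,
         1.12489332e+03],
       [ 0.00000000e+00,  0.00000000e+00,  0.00000000e+00,
         1.00000000e+00]])}
scene {'camera_matrix': array([[412.15578431,   0.        , 321.96272824],
       [  0.        , 412.15578431, 200.32616515],
       [  0.        ,   0.        ,   1.        ]]), 'pose': array([[ 2.93370814e-01,  7.70218845e-01, -5.66300712e-01,
         1.07823690e+03],
       [ 9.55998661e-01, -2.36139642e-01,  1.74082253e-01,
        -1.75031546e+02],
       [ 3.55384342e-04, -5.92453374e-01, -8.05604663e-01,
         9.12676138e+02],
       [ 0.00000000e+00,  0.00000000e+00,  0.00000000e+00,
         1.00000000e+00]])}
```

View pics/top1.png

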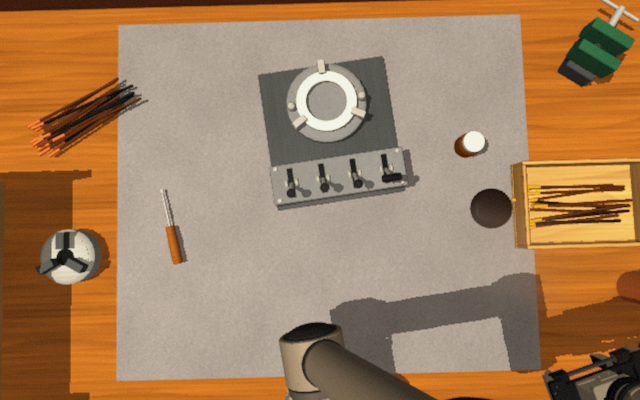

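View pics/scene1.png

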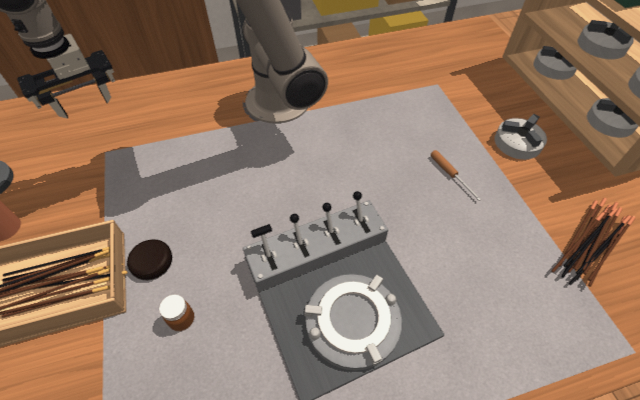

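The top view shows the lever row at about (291..391, 188..177), turned slightly. The scene view shows the knobs at about (357,196), (327,207) and (294,218), and the cross handle at (261,231). Next I'll enlarge both views.

```bash
cat > h.py <<'E'
from plant import *
import cv2, numpy as np
def ray(n,px):
    c=camera_info(n);P=c["pose"];d=P[:3,:3]@np.linalg.solve(c["camera_matrix"],[*px,1]);return P[:3,3],d
def at(n,px,z):
    p,d=ray(n,px);return p+d*(z-p[2])/d[2]
E
python3 - <<'E'
import cv2,numpy as np
a=cv2.imread("pics/top1.png")[140:215,260:420];b=cv2.imread("pics/scene1.png")[185:280,240:400]
f=lambda i:cv2.resize(i,None,fx=5,fy=5,interpolation=cv2.INTER_CUBIC)[:]
cv2.imwrite("pics/c1.png",cv2.resize(np.vstack([f(a),f(b)[:,:]]),None,fx=.7,fy=.7))
E
```

```text
(no output)
```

View pics/c1.png

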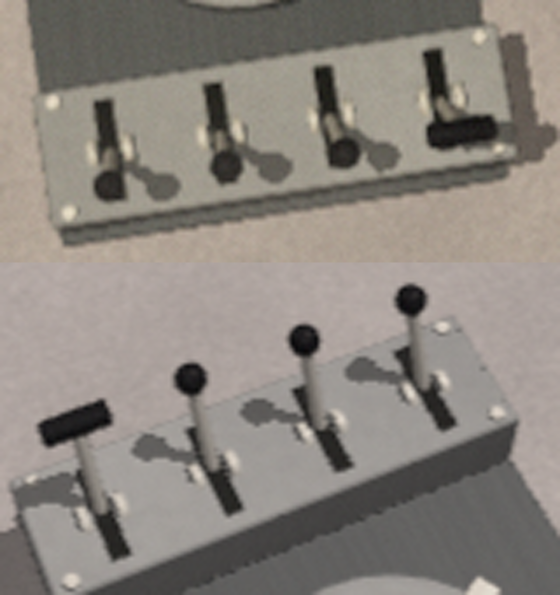

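The crop puts the knobs at these pixels:

| Lever | Top view | Scene view |
|---|---|---|
| left | (291.1,192.9) | (357.4,195.4) |
| mid | (324.9,187.4) | (326.9,207.1) |
| right | (358.3,183.4) | (294.3,218.3) |
| master | (392,177.7) | (261.7,231.1) |

```bash
python3 - <<'E'
from h import *
T=[(291.1,192.9),(324.9,187.4),(358.3,183.4),(392,177.7)];S=[(357.4,195.4),(326.9,207.1),(294.3,218.3),(261.7,231.1)]
K=[]
for t,s in zip(T,S):
    p,d=ray("top",t);q,e=ray("scene",s)
    A=np.c_[d,-e];l,r,*_=np.linalg.lstsq(A,q-p,rcond=None);m=(p+d*l[0]+q+e*l[1])/2
    print(m.round(1),r**.5,at("top",t,130).round(1),at("scene",s,130).round(1));K.append((at("top",t,130)+at("scene",s,130))/2)
K=np.array(K);v=K[0]-K[3];print(np.linalg.norm(v),np.degrees(np.arctan2(-v[0],v[1])),K.round(1))
print("pad",at("top",(491,208),36),"jar",at("top",(472,142),75))
print(get_obs()["tcp_rot"],camera_info("wrist"))
E
```

```text
[538.9  77.  130.6] [3.56141183] [538.4  75.3 130. ] [538.9  78.9 130. ]
[549.8  -2.7 130.3] [4.13377596] [549.2  -4.7 130. ] [550.1  -0.7 130. ]
[557.1 -82.5 128.9] [2.88428382] [556.6 -83.8 130. ] [558.2 -81.3 130. ]
[ 568.6 -161.8  128.7] [4.54975249] [ 568.  -163.9  130. ] [ 570.2 -159.7  130. ]
240.85282065551388 7.27165111218921 [[ 538.6   77.1  130. ]
 [ 549.7   -2.7  130. ]
 [ 557.4  -82.5  130. ]
 [ 569.1 -161.8  130. ]]
pad [ 493.44237044 -431.08718511   36.        ] jar [ 658.86532113 -376.85586168   75.        ]
[2.97562392 1.56944674 1.70461125] {'camera_matrix': array([[309.70691629,   0.        , 320.03608729],
       [  0.        , 309.70691629, 197.01885415],
       [  0.        ,   0.        ,   1.        ]]), 'mount': array([[ 4.83417954e-04, -3.02567671e-01,  9.53127783e-01,
        -1.57750398e+02],
       [ 1.19954564e-03, -9.53127033e-01, -3.02568041e-01,
         8.19516486e+01],
       [ 9.99999164e-01,  1.28958710e-03, -9.78149900e-05,
         1.20799693e+00],
       [ 0.00000000e+00,  0.00000000e+00,  0.00000000e+00,
         1.00000000e+00]])}
```

```bash
python3 - <<'E'
from h import *
from scipy.spatial.transform import Rotation as R
o=get_obs();M=R.from_euler("xyz",o["tcp_rot"]).as_matrix();print(M.round(3),o["tool_pos"],o["contact_force"])
z=M[:,2];print("jaw az",np.degrees(np.arctan2(z[1],z[0])))
th=np.radians(7.3);X=np.array([np.cos(th),np.sin(th)])
for n,k in zip("LMRm",[(538.6,77.1),(549.7,-2.7),(557.4,-82.5),(569.1,-161.8)]): print(n,(k-X*45).round(1))
E
```

```text
[[-0.     0.955  0.295]
 [ 0.001  0.295 -0.955]
 [-1.     0.    -0.001]] [ 155.01839038 -501.21851822  226.12070206] [-0.11835775 -0.38236534 -0.11016726]
jaw az -72.823652715154
L [494.   71.4]
M [505.1  -8.4]
R [512.8 -88.2]
m [ 524.5 -167.5]
```

{"fn": "carry_out", "kwargs": {
  "rows": [
    [30,35,0,-1],
    [60,70,0,-2],
    [90,104,0,-3],
    [118,137,0,-4],
    [146,170,0,-5],
    [174,202,-5,-6],
    [202,234,-8,-7],
    [230,266,-10,-8],
    [258,298,-14,-9],
    [286,330,-18,-9.9],
    [314,362,-22,-9.9],
    [340,394,-26,-9.9],
    [358,413,-26,-9.9],
    [358,413,-26,-9.9],
    [358,413,-26,-9.9],
    [358,413,-26,-9.9]
  ],
  "hand": 0
}}

```text
time: 1.43
tool_pos: [512.6, -88.1, 199.6]
tcp_rot: [-2.428, 1.569, 2.413]
contact_force: [0.3, -0.6, 0.2]
grip_width: -0.2
```

```bash
python3 - <<'E'
from h import *
o=get_obs();print(o["tool_pos"],o["contact_force"],o["grip_width"],o["time"])
cv2.imwrite("pics/w1.png",capture("wrist")[:,:,::-1])
E
```

```text
[512.56008481 -88.10198771 199.60828325] [ 0.25529606 -0.62929955  0.16197354] -0.17186578727775664 1.4333
```

View pics/w1.png

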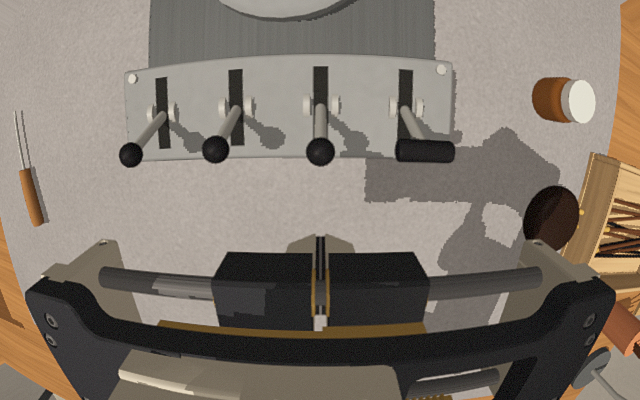

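The wrist view shows the right knob at (320,152), exactly in line with the closed fingers at column 320. I'll go down and close in on it.

{"fn": "carry_out", "kwargs": {
  "rows": [
    [0,0,-35,0],
    [0,0,-70,0],
    [0,0,-78,0],
    [10,1,-78,0],
    [18,2,-78,0],
    [18,2,-78,0],
    [18,2,-78,0]
  ]
}}

```text
time: 2.07
tool_pos: [530.8, -87.5, 122.9]
tcp_rot: [2.357, 1.57, 0.912]
contact_force: [-0.1, -0.2, 0.1]
grip_width: 0.3
```

{"fn": "carry_out", "kwargs": {
  "rows": [
    [2,0.2,0,0],
    [4,0.5,0,0],
    [6,0.8,0,0],
    [8,1,0,0],
    [8,1,0,0]
  ]
}}

```text
time: 2.48
tool_pos: [538.4, -86.4, 123.0]
tcp_rot: [-2.477, 1.57, 2.362]
contact_force: [-3.3, 0.3, 2.3]
grip_width: 0.6
```

{"fn": "carry_out", "kwargs": {
  "rows": [
    [1,0.1,0,0],
    [2,0.3,0,0],
    [3,0.4,0,0],
    [3,0.4,0,0]
  ]
}}

```text
time: 2.82
tool_pos: [541.5, -85.8, 123.0]
tcp_rot: [-2.519, 1.57, 2.32]
contact_force: [-4.2, 0.8, 3.0]
grip_width: 0.6
```

{"fn": "carry_out", "kwargs": {
  "rows": [
    [1,0.1,0,0],
    [2,0.3,0,0],
    [3,0.4,0,0],
    [3,0.4,0,0]
  ]
}}

```text
time: 3.15
tool_pos: [544.8, -85.4, 123.0]
tcp_rot: [-2.769, 1.57, 2.07]
contact_force: [-2.9, 0.5, 1.5]
grip_width: 0.4
```

{"fn": "carry_out", "kwargs": {
  "rows": [
    [1,0.1,0,0],
    [2,0.3,0,0],
    [2,0.3,0,0]
  ]
}}

```text
time: 3.4
tool_pos: [546.5, -85.1, 123.0]
tcp_rot: [-2.314, 1.569, 2.525]
contact_force: [-5.1, 0.2, 4.0]
grip_width: -0.1
```

{"fn": "carry_out", "kwargs": {
  "rows": [
    [1,0.1,0,0],
    [2,0.3,0,0],
    [2,0.3,0,0]
  ]
}}

```text
time: 3.65
tool_pos: [547.6, -84.8, 123.0]
tcp_rot: [-1.958, 1.567, 2.882]
contact_force: [-7.3, -0.2, 5.4]
grip_width: 0.5
```

{"fn": "carry_out", "kwargs": {
  "rows": [
    [1,0.1,0,0],
    [2,0.3,0,0],
    [2,0.3,0,0]
  ]
}}

```text
time: 3.9
tool_pos: [548.1, -84.5, 123.0]
tcp_rot: [-1.843, 1.563, 2.997]
contact_force: [-9.7, 0.3, 7.3]
grip_width: 0.8
```

Right is blocked: the force is rising while it barely moves. I'll back off and slide along to the middle lever.

{"fn": "carry_out", "kwargs": {
  "rows": [
    [-14,-1,-3,0],
    [-28,-2,-5,0],
    [-28,30,-5,0],
    [-28,60,-5,0],
    [-26,78,-5,0],
    [-24,78.5,-5,0],
    [-20,79,-5,0],
    [-16,79.5,-5,0],
    [-16,79.5,-5,0]
  ]
}}

```text
time: 4.65
tool_pos: [532.6, -5.7, 117.8]
tcp_rot: [-1.859, 1.563, 2.98]
contact_force: [-1.7, -0.1, 0.5]
grip_width: 0.5
```

{"fn": "carry_out", "kwargs": {
  "rows": [
    [1,0.1,0,0],
    [2,0.3,0,0],
    [3,0.4,0,0],
    [4,0.5,0,0],
    [5,0.6,0,0],
    [5,0.6,0,0]
  ]
}}

```text
time: 5.15
tool_pos: [536.8, -5.6, 117.9]
tcp_rot: [-1.787, 1.561, 3.051]
contact_force: [-7.5, -1.0, 4.8]
grip_width: 0.5
```

{"fn": "carry_out", "kwargs": {
  "rows": [
    [1,0.1,0,0],
    [2,0.3,0,0],
    [2,0.3,0,0]
  ]
}}

```text
time: 5.4
tool_pos: [537.4, -5.5, 118.0]
tcp_rot: [-1.763, 1.558, 3.076]
contact_force: [-9.4, -0.0, 6.3]
grip_width: 0.7
```

Middle is blocked as well, so left should be the free one.

{"fn": "carry_out", "kwargs": {
  "rows": [
    [-14,-1,0,0],
    [-27,-2,0,0],
    [-27,30,0,0],
    [-27,60,0,0],
    [-26,79,0,0],
    [-24,79.5,0,0],
    [-18,80,0,0],
    [-14,80.5,0,0],
    [-10,81,0,0],
    [-8,81,0,0],
    [-8,81,0,0]
  ]
}}

```text
time: 6.32
tool_pos: [530.2, 74.6, 117.9]
tcp_rot: [-1.756, 1.558, 3.081]
contact_force: [-1.5, 0.3, 0.5]
grip_width: 0.4
```

{"fn": "carry_out", "kwargs": {
  "rows": [
    [1,0.1,0,0],
    [2,0.3,0,0],
    [3,0.4,0,0],
    [3,0.4,0,0]
  ]
}}

```text
time: 6.65
tool_pos: [533.4, 74.8, 117.9]
tcp_rot: [-1.738, 1.559, 3.099]
contact_force: [-1.9, -0.8, 1.7]
grip_width: 0.0
```

{"fn": "carry_out", "kwargs": {
  "rows": [
    [1,0.1,0,0],
    [2,0.3,0,0],
    [2,0.3,0,0]
  ]
}}

```text
time: 6.9
tool_pos: [535.6, 75.1, 118.0]
tcp_rot: [-1.739, 1.559, 3.098]
contact_force: [-2.0, -0.3, 1.6]
grip_width: 0.1
```

Left is free. I'll push it through, then creep onto its stop.

{"fn": "carry_out", "kwargs": {
  "rows": [
    [5,0.6,1,0],
    [10,1.3,2,0],
    [15,1.9,3,0],
    [20,2.6,4,0],
    [25,3.2,4,0],
    [30,3.8,4,0],
    [35,4.5,3,0],
    [40,5.1,2,0],
    [42,5.4,2,0],
    [42,5.4,2,0]
  ]
}}

```text
time: 7.73
tool_pos: [578.2, 80.5, 119.7]
tcp_rot: [-1.742, 1.559, 3.095]
contact_force: [0.0, 0.4, -0.3]
grip_width: 0.6
```

{"fn": "carry_out", "kwargs": {
  "rows": [
    [1,0.1,0,0],
    [2,0.3,0,0],
    [3,0.4,0,0],
    [4,0.5,0,0],
    [4,0.5,0,0]
  ]
}}

```text
time: 8.15
tool_pos: [582.1, 81.1, 119.5]
tcp_rot: [-1.741, 1.559, 3.095]
contact_force: [-2.6, -0.7, -1.8]
grip_width: 0.4
```

{"fn": "carry_out", "kwargs": {
  "rows": [
    [1,0.1,0,0],
    [2,0.3,0,0],
    [2,0.3,0,0]
  ]
}}

```text
time: 8.4
tool_pos: [583.5, 81.3, 119.3]
tcp_rot: [-1.725, 1.557, 3.112]
contact_force: [-5.6, -0.5, -1.1]
grip_width: 0.6
```

{"fn": "carry_out", "kwargs": {
  "rows": [
    [1,0.1,0,0],
    [2,0.3,0,0],
    [2,0.3,0,0]
  ]
}}

```text
time: 8.65
tool_pos: [583.7, 81.4, 119.1]
tcp_rot: [-1.683, 1.553, -3.129]
contact_force: [-9.6, -2.0, 0.6]
grip_width: 0.9
```

{"fn": "carry_out", "kwargs": {
  "rows": [
    [1,0.1,0,0],
    [2,0.3,0,0],
    [2,0.3,0,0]
  ]
}}

```text
time: 8.9
tool_pos: [583.7, 81.4, 119.1]
tcp_rot: [-1.656, 1.548, -3.102]
contact_force: [-10.7, -1.0, 3.9]
grip_width: 0.7
```

Left is home on its stop: no movement at about 11 N. Next I'll try the middle lever again.

{"fn": "carry_out", "kwargs": {
  "rows": [
    [-20,-2.5,0,0],
    [-45,-5,0,0],
    [-62,-8,0,0],
    [-62,-40,0,0],
    [-62,-70,0,0],
    [-62,-87,0,0],
    [-58,-87.5,0,0],
    [-53,-87,0,0],
    [-50,-86.6,0,0],
    [-48,-86.4,0,0],
    [-48,-86.4,0,0]
  ]
}}

```text
time: 9.82
tool_pos: [536.1, -4.1, 119.1]
tcp_rot: [-1.65, 1.548, -3.095]
contact_force: [-0.3, -0.2, 0.2]
grip_width: 0.6
```

{"fn": "carry_out", "kwargs": {
  "rows": [
    [1,0.1,0,0],
    [2,0.3,0,0],
    [3,0.4,0,0],
    [3,0.4,0,0]
  ]
}}

```text
time: 10.15
tool_pos: [538.9, -3.3, 119.1]
tcp_rot: [-1.665, 1.547, -3.109]
contact_force: [-2.7, -1.1, 1.9]
grip_width: 0.4
```

{"fn": "carry_out", "kwargs": {
  "rows": [
    [1,0.1,0,0],
    [2,0.3,0,0],
    [2,0.3,0,0]
  ]
}}

```text
time: 10.4
tool_pos: [541.1, -3.0, 119.2]
tcp_rot: [-1.669, 1.548, -3.113]
contact_force: [-3.4, -0.6, 2.6]
grip_width: 0.2
```

{"fn": "carry_out", "kwargs": {
  "rows": [
    [1,0.1,0,0],
    [2,0.3,0,0],
    [4,0.5,0,0],
    [4,0.5,0,0]
  ]
}}

```text
time: 10.73
tool_pos: [545.6, -2.4, 119.2]
tcp_rot: [-1.672, 1.548, -3.117]
contact_force: [-2.8, -0.5, 1.4]
grip_width: 0.4
```

Middle is free, so I'll throw it.

{"fn": "carry_out", "kwargs": {
  "rows": [
    [5,0.6,1,0],
    [10,1.3,1,0],
    [15,1.9,2,0],
    [20,2.6,3,0],
    [25,3.2,3,0],
    [30,3.8,3,0],
    [35,4.5,2,0],
    [40,5.1,1,0],
    [43,5.5,0,0],
    [43,5.5,0,0]
  ]
}}

```text
time: 11.57
tool_pos: [589.6, 3.2, 119.1]
tcp_rot: [-1.674, 1.549, -3.118]
contact_force: [0.1, -0.1, 0.1]
grip_width: 0.2
```

{"fn": "carry_out", "kwargs": {
  "rows": [
    [1,0.1,0,0],
    [2,0.3,0,0],
    [3,0.4,0,0],
    [4,0.5,0,0],
    [4,0.5,0,0]
  ]
}}

```text
time: 11.98
tool_pos: [593.2, 3.7, 118.7]
tcp_rot: [-1.681, 1.548, -3.126]
contact_force: [-2.9, -1.5, -3.8]
grip_width: 0.5
```

{"fn": "carry_out", "kwargs": {
  "rows": [
    [1,0.1,0,0],
    [2,0.3,0,0],
    [3,0.4,0,0],
    [3,0.4,0,0]
  ]
}}

```text
time: 12.32
tool_pos: [593.6, 3.8, 118.4]
tcp_rot: [-1.671, 1.542, -3.115]
contact_force: [-13.0, -2.6, 2.6]
grip_width: 0.3
```

Middle is home. On to the right lever.

{"fn": "carry_out", "kwargs": {
  "rows": [
    [-20,-2.5,0,0],
    [-45,-5,0,0],
    [-63,-8,0,0],
    [-63,-40,0,0],
    [-63,-70,0,0],
    [-62,-90,0,0],
    [-56,-90,0,0],
    [-50,-89.4,0,0],
    [-47,-89,0,0],
    [-47,-89,0,0]
  ]
}}

```text
time: 13.15
tool_pos: [547.6, -84.2, 118.6]
tcp_rot: [-1.669, 1.543, -3.112]
contact_force: [0.1, -0.7, -0.3]
grip_width: 0.7
```

{"fn": "carry_out", "kwargs": {
  "rows": [
    [1,0.1,0,0],
    [2,0.3,0,0],
    [3,0.4,0,0],
    [4,0.5,0,0],
    [4,0.5,0,0]
  ]
}}

```text
time: 13.57
tool_pos: [551.6, -83.1, 118.6]
tcp_rot: [-1.688, 1.543, -3.131]
contact_force: [-2.0, 1.3, 1.3]
grip_width: 0.3
```

{"fn": "carry_out", "kwargs": {
  "rows": [
    [1,0.1,0,0],
    [2,0.3,0,0],
    [3,0.4,0,0],
    [3,0.4,0,0]
  ]
}}

```text
time: 13.9
tool_pos: [554.8, -82.7, 118.6]
tcp_rot: [-1.691, 1.543, -3.134]
contact_force: [-2.3, 0.4, 2.6]
grip_width: 0.5
```

{"fn": "carry_out", "kwargs": {
  "rows": [
    [5,0.6,1,0],
    [10,1.3,1,0],
    [15,1.9,2,0],
    [20,2.6,3,0],
    [25,3.2,3,0],
    [30,3.8,3,0],
    [35,4.5,2,0],
    [40,5.1,1,0],
    [42,5.4,0,0],
    [42,5.4,0,0]
  ]
}}

```text
time: 14.73
tool_pos: [597.6, -77.2, 118.4]
tcp_rot: [-1.691, 1.544, -3.134]
contact_force: [-0.7, -0.0, 0.2]
grip_width: 0.5
```

{"fn": "carry_out", "kwargs": {
  "rows": [
    [1,0.1,0,0],
    [2,0.3,0,0],
    [3,0.4,0,0],
    [4,0.5,0,0],
    [4,0.5,0,0]
  ]
}}

```text
time: 15.15
tool_pos: [601.3, -76.7, 118.0]
tcp_rot: [-1.699, 1.543, -3.141]
contact_force: [-4.1, -0.3, -2.3]
grip_width: 0.3
```

{"fn": "carry_out", "kwargs": {
  "rows": [
    [1,0.1,0,0],
    [2,0.3,0,0],
    [2,0.3,0,0]
  ]
}}

```text
time: 15.4
tool_pos: [603.2, -76.3, 117.8]
tcp_rot: [-1.704, 1.542, 3.137]
contact_force: [-2.8, -1.0, -3.1]
grip_width: 0.1
```

{"fn": "carry_out", "kwargs": {
  "rows": [
    [1,0.1,0,0],
    [2,0.3,0,0],
    [2,0.3,0,0]
  ]
}}

```text
time: 15.65
tool_pos: [603.6, -76.3, 117.6]
tcp_rot: [-1.697, 1.538, -3.139]
contact_force: [-9.3, -1.5, -0.6]
grip_width: 0.6
```

{"fn": "carry_out", "kwargs": {
  "rows": [
    [1,0.1,0,0],
    [2,0.3,0,0],
    [2,0.3,0,0]
  ]
}}

```text
time: 15.9
tool_pos: [603.6, -76.2, 117.6]
tcp_rot: [-1.69, 1.533, -3.133]
contact_force: [-11.4, -2.0, 2.1]
grip_width: 0.3
```

{"fn": "carry_out", "kwargs": {
  "rows": [
    [-22,-2.5,0,0],
    [-45,-5,0,0],
    [-66,-8,1,0],
    [-66,-40,1,0],
    [-66,-70,1,0],
    [-64,-89,1,0],
    [-58,-89,1,0],
    [-55,-88.6,1,0],
    [-53,-88.4,1,0],
    [-53,-88.4,1,0]
  ]
}}

```text
time: 16.73
tool_pos: [551.1, -163.9, 118.7]
tcp_rot: [-1.682, 1.534, -3.123]
contact_force: [-1.7, -0.9, 0.3]
grip_width: 0.7
```

{"fn": "carry_out", "kwargs": {
  "rows": [
    [2,0.3,0,0],
    [4,0.5,0,0],
    [6,0.8,0,0],
    [8,1,0,0],
    [8,1,0,0]
  ]
}}

```text
time: 17.15
tool_pos: [559.5, -162.3, 118.7]
tcp_rot: [-1.696, 1.534, -3.137]
contact_force: [-2.0, 0.4, 2.3]
grip_width: 0.1
```

{"fn": "carry_out", "kwargs": {
  "rows": [
    [1,0.1,0,0],
    [2,0.3,0,0],
    [3,0.4,0,0],
    [3,0.4,0,0]
  ]
}}

```text
time: 17.48
tool_pos: [562.7, -161.8, 118.7]
tcp_rot: [-1.701, 1.534, 3.142]
contact_force: [-3.6, 0.2, 1.7]
grip_width: 0.7
```

{"fn": "carry_out", "kwargs": {
  "rows": [
    [1,0.1,0,0],
    [2,0.3,0,0],
    [3,0.4,0,0],
    [4,0.5,0,0],
    [4,0.5,0,0]
  ]
}}

```text
time: 17.9
tool_pos: [567.0, -161.3, 118.7]
tcp_rot: [-1.698, 1.535, -3.139]
contact_force: [-2.5, -0.4, 2.3]
grip_width: 0.4
```

{"fn": "carry_out", "kwargs": {
  "rows": [
    [5,0.6,1,0],
    [10,1.3,1,0],
    [15,1.9,2,0],
    [20,2.6,3,0],
    [25,3.2,3,0],
    [30,3.8,3,0],
    [35,4.5,2,0],
    [40,5.1,1,0],
    [43,5.5,0,0],
    [43,5.5,0,0]
  ]
}}

```text
time: 18.73
tool_pos: [610.8, -155.6, 118.4]
tcp_rot: [-1.699, 1.535, -3.14]
contact_force: [-1.5, 1.0, 0.8]
grip_width: 0.4
```

{"fn": "carry_out", "kwargs": {
  "rows": [
    [1,0.1,0,0],
    [2,0.3,0,0],
    [3,0.4,0,0],
    [4,0.5,0,0],
    [4,0.5,0,0]
  ]
}}

```text
time: 19.15
tool_pos: [614.5, -155.2, 118.3]
tcp_rot: [-1.699, 1.534, -3.14]
contact_force: [-2.9, -0.8, 0.3]
grip_width: 0.4
```

{"fn": "carry_out", "kwargs": {
  "rows": [
    [1,0.1,0,0],
    [2,0.3,0,0],
    [2,0.3,0,0]
  ]
}}

```text
time: 19.4
tool_pos: [614.6, -155.2, 118.3]
tcp_rot: [-1.7, 1.53, -3.14]
contact_force: [-10.2, -1.9, 2.7]
grip_width: 0.6
```

{"fn": "carry_out", "kwargs": {
  "rows": [
    [1,0.1,0,0],
    [2,0.3,0,0],
    [2,0.3,0,0]
  ]
}}

```text
time: 19.65
tool_pos: [614.6, -155.2, 118.4]
tcp_rot: [-1.699, 1.525, -3.14]
contact_force: [-10.3, -2.1, 4.0]
grip_width: 0.4
```

{"fn": "carry_out", "kwargs": {
  "rows": [
    [-22,-2.5,0,0],
    [-45,-5,0,0],
    [-75,-8,10,0],
    [-105,-8,40,0],
    [-125,-8,75,0],
    [-125,25,80,0],
    [-125,48,82,0],
    [-125,48,82,0],
    [-125,48,82,0]
  ]
}}

```text
time: 20.4
tool_pos: [490.5, -106.5, 201.4]
tcp_rot: [-1.68, 1.529, -3.119]
contact_force: [-0.0, -0.0, -0.2]
grip_width: 0.0
```

```bash
python3 - <<'E'
from h import *
w=capture("wrist")[:,:,::-1];t=capture("top")[:,:,::-1];s=capture("scene")[:,:,::-1]
f=lambda i,k:cv2.resize(i,k,interpolation=cv2.INTER_CUBIC)
cv2.imwrite("pics/end.png",np.vstack([f(w[0:200,80:480],(800,340)),np.hstack([f(s[150:290,220:420],(400,260)),f(t[100:220,240:440],(400,260))])]))
E
```

```text
(no output)
```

View pics/end.png

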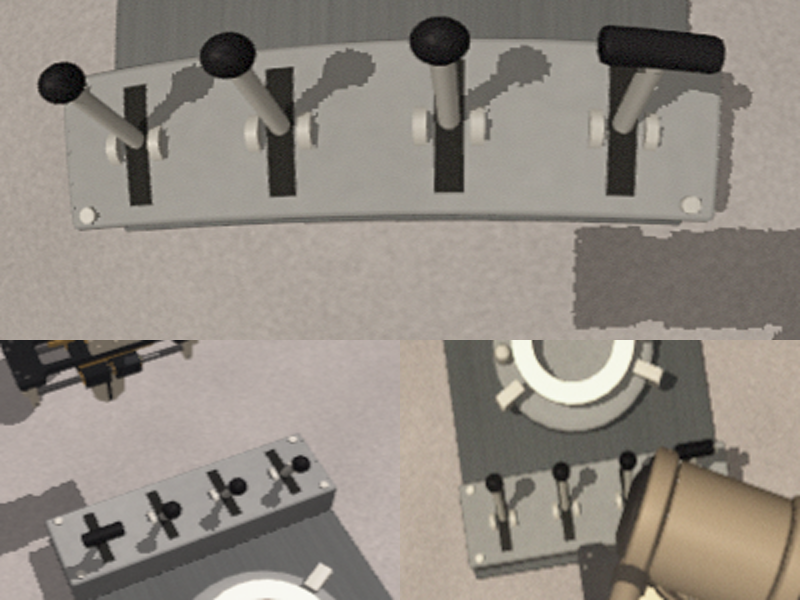

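All four levers lean away in every view. The knobs in the scene view are at about (370.5,216.8), (339,229.2), (305.5,241.5) and (271.5,254.5). One numeric check of their travel, then I'll hand in.

```bash
python3 - <<'E'
from h import *
A=[(357.4,195.4),(326.9,207.1),(294.3,218.3),(261.7,231.1)];B=[(370.5,216.8),(339,229.2),(305.5,241.5),(271.5,254.5)]
ok=[]
for a,b in zip(A,B):
    d=np.linalg.norm(at("scene",b,130)-at("scene",a,130));print(d.round(1));ok.append(d>58)
print(get_obs()["contact_force"])
if all(ok): print(close_job())
E
```

```text
67.0
66.4
67.0
64.7
[-0.25267636 -0.09433938 -0.77485711]
the job is handed in; nothing more can be done
None
```

All four levers are thrown fully home, and the job is handed in after about 20.5 s of the 58 s allowed.

- **Order:** With light pushes, the right and middle levers came up blocked at 11–12 N and the left one was free. I threw left, then middle, then right, then the master. Each was pushed until it stopped moving on its end stop, with the force reaching 10–14 N.
- **Last checks:** In the wrist and scene pictures all four levers lean away from the robot; in the top view the arm partly covers the right and master levers. Measured from the scene camera, the knobs moved 67.0, 66.4, 67.0 and 64.7 mm (left, middle, right, master). A full throw is about 68 mm, and the small shortfalls look like reading error. The arm was clear, with less than 1 N on the tool.
- **Other objects:** I did not go near the pad, screwdriver or jar, but I did not check their positions again at the end.

No check failed.

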